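# Load three block heaters

### The job

Load the three small block heaters for incubation with the four pieces standing loose among them: the brown bottle goes into the heater with the widest well, the 50 ml tube into the one with the narrowest well, and the loose metal reducing sleeve into the remaining one. Once the empty sleeve is seated in its heater, stand the little screw-cap vial in the sleeve's bore. Everything must end upright and fully down in its well; never drop or tip over any of them on the way.

Things in the scene. Friction and masses are not known exactly. Their poses are not given: they have to be found in the camera images.
- wide_well (a point): Fixed white block heater, 114 mm square, a sloping control panel 25 mm further out on its front (-x); bare metal block 92 mm square on top, 62 mm above the bench, with one round well. The point is the centre of the well's mouth, level with the top; z up. Widest well: 68 mm across, 36 mm deep, flat floor, with a 4 mm bevel round the mouth (76 mm across at the top).
- middle_well (a point): Fixed white block heater, 114 mm square, a sloping control panel 25 mm further out on its front (-x); bare metal block 92 mm square on top, 62 mm above the bench, with one round well. The point is the centre of the well's mouth, level with the top; z up. Middle well: 50 mm across, 41 mm deep, flat floor, with a 4 mm bevel round the mouth (58 mm across at the top).
- narrow_well (a point): Fixed white block heater, 114 mm square, a sloping control panel 25 mm further out on its front (-x); bare metal block 92 mm square on top, 62 mm above the bench, with one round well. The point is the centre of the well's mouth, level with the top; z up. Narrowest well: 36 mm across, 50 mm deep, flat floor, with a 4 mm bevel round the mouth (44 mm across at the top).
- bottle_mid (a point): The brown screw-cap bottle with a red cap and a paper label, standing among the heaters, upright and loose: 60 mm diameter, 125 mm tall, the cap 45 mm across over the top 25 mm, about 0.26 kg. The point is on its axis half-way up, 62.5 mm above its base; z is its axis, up.
- tube_mid (a point): The 50 ml plastic tube with a blue screw cap, standing by itself among the heaters, upright and loose: body 28 mm diameter, 115 mm tall, the cap 34 mm diameter over the top 17 mm, about 40 g. The point is on its axis half-way up, 57.5 mm above its base; z is its axis, up.
- sleeve_mid (a point): Loose turned metal sleeve, upright, 72 mm tall, 0.15 kg: foot 42 mm diameter, 42 mm long (seated, it rests on the middle well's floor); flange 68 mm diameter, its top 47 mm above the base; neck 38 mm diameter, 25 mm high, to grip; in the neck's top a bore 20 mm across, 22 mm deep (mouth bevelled to 28 mm) for the vial. The point is on its axis, 36 mm above its base; z up.
- vial_mid (a point): The small vial, a plastic tube with a green screw cap, standing upright and loose: 12 mm diameter (cap 13.6 mm, the top 12 mm), 46 mm tall, about 15 g. The point is on its axis half-way up, 23 mm above its base; z is its axis, up. Seated, its base stands on the bore's floor 50 mm above the sleeve's base, and 24 mm of it stand above the neck.
Mind the look-alikes: they are no part of the job. What is shaped like the part that bears tube_mid but green is not meant.

How it is judged:
By the outcome, as a careful person would: the job done as asked, in the order asked, and still so for the second after the job is handed in, with the robot touching nothing.
It also fails if it takes over 120 s, if anything falls off the work surface, if the arm or the gripper's body presses on something with over 40 N, if the wrist force passes 120 N, or if a joint passes its speed limit or range.

### The arm

A 7-joint arm with a two-finger parallel gripper is mounted at the origin on a cart in front of the work surface, level with it; the furniture and walls round the work are solid. World frame = base frame: x ahead of the robot, y to its left, z up, the work surface at z = 0. Lengths are in m, angles in rad, forces in N, time in s.
With the tool pointing down it reaches from about 0.4 to 0.85 m from the base axis. Payload 10.4 kg.
Tool frame: the origin (TCP) lies midway between the tips of the shut fingers; the grasp point (between the pads) lies 19 mm behind it (manip.hold_point_z is the distance from the TCP to the grasp point, in m); z points along the fingers, y is the line along which they close (so a half turn about z gives the same grasp; the last joint's range is limited). The gripper opens to 85 mm and grips with 20 to 120 N. Pads are 22 mm wide; open, the fingers measure 114 mm over their backs; the gripper's body (76 mm by 85 mm) begins 54 mm behind the grasp point. The pads swing forward as they close: fully open they stand 13 mm farther back than shut.
Start: joints at [-1.35, 0.332, -0.065, 1.46, 0.022, 1.35, -0.088], TCP at [0.151, 0.607, 0.231] pointing down, gripper open.
Joint ranges: [-2.6, 2.6], [-0.5, 2.12], [-1.47, 1.34], [0.16, 2.42], [-1.27, 4.41], [0.06, 2.06], [-2.6, 2.6]. Speed limits (rad/s): [2.22, 2.22, 2.79, 2.79, 3.14, 3.14, 3.14].

### API

Orientations are given as a unit quaternion [x, y, z, w].
In Python, from workcell import manip, eyes, job gives the robot as it stands.
- The arm moves only by the shell command python3 -m crank 'ROWS' [FORCE]. ROWS is JSON, a list that holds one entry, the list of rows, each a list of 7 numbers: the finger opening in cm, from 0 to 8.54, then the shift along the world's x, y, z in cm, then the turn, a rotation vector about the world's x, y, z in degrees. In form: [[[hand, x, y, z, ax, ay, az], ...]]. A call has 1 to 20 rows; each row shifts and turns the commanded pose from where the row before left it; what a row does not reach is not made up. A row lasts 1/8 s, in which the tool goes at most 62.5 mm and 10.7 degrees, less where a joint would pass 70% of its speed; a pose out of reach is approached as far as the arm can. A call with a gripper value outside its range is refused whole. The fingers move at their own pace and stop on an object; FORCE is the grip in N (left out, the last holds). Time passes only in rows, so rows that do not move let the fingers close. It gives the time, the measured TCP pose, the force, the opening and the grip force at its end, in the units of the state.
- manip.get_obs(): the state, without advancing time (a new reading comes with each control period).
- eyes.camera(name): name is "scene" or "top" or "wrist"; returns (picture, depth): 400x640x3 uint8, red, green, blue; 400x640 float32, m along the optical axis (not along the pixel's ray), 0 where there is no reading.
- eyes.camera_params(name): a dict with "fx", "fy", "cx", "cy" (pixels), "dist" ([k1, k2, p1, p2, k3] as OpenCV has them; the pictures are not rectified), "world_from_camera" (4x4, takes a point from camera to world coordinates); the wrist camera has in their place "hand_eye" (4x4, takes a point from camera to tool coordinates, whose origin is the TCP and whose axes are the flange's). Camera axes: x right, y down, z forward; pixel columns grow to the right and rows downward; lengths in m; the calibration is good to about 2 mm. A picture is of the moment at which its call begins: read the wrist's pose just before it. camera_params takes no time and is no camera call.
- job.hand_in(): hands the job in; it is judged then, once.
The state is a dict: "clock": time; "joint_pos": joint angles; "joint_velocities": joint speeds; "tau": joint torques, N m; "position": TCP position; "ee_rot": TCP orientation; "ft_force": force on the tool from outside, world axes, zero at the start; "torque": the same for the moment, N m; "grip_width": opening from 0.0 (shut) to 1.0 (fully open); "grasp_force": force on a finger pad.
Only numpy, scipy, OpenCV 4.12 (cv2) and the standard library are available. Lean on these libraries where they do the work, as an engineer would, in place of code of your own. Each camera call takes 0.05 s, during which the arm holds its last target. There are 200 camera calls.

## Working session

There is one attempt and no reset: what is moved stays moved. The work goes in short steps, Python scripts to look and compute and a shell command to move; the robot and the scene stay as the last step left them, time stands still between calls to the robot, and variables do not carry over. Pictures are saved under pics/ and viewed, at most 14 in all, crops included, and the job is handed in when it is done.

```bash
ls; mkdir -p pics; python3 - <<'E'
from workcell import manip, eyes, job
import cv2, numpy as np
o=manip.get_obs(); print({k:np.round(v,3).tolist() for k,v in o.items()}, manip.hold_point_z)
for n in ("scene","top","wrist"):
    im,d=eyes.camera(n); cv2.imwrite(f"pics/{n}0.png",im[:,:,::-1]); np.savez(f"pics/{n}0.npz",im=im,d=d)
    p=eyes.camera_params(n); print(n,{k:np.round(v,4).tolist() for k,v in p.items()})
E
```

```text
pics
{'clock': 0.0, 'joint_pos': [-1.35, 0.333, -0.065, 1.461, 0.022, 1.35, -0.089], 'joint_velocities': [-0.001, -0.001, 0.0, 0.001, -0.0, -0.001, 0.0], 'tau': [-0.0, -62.544, 0.049, -39.161, 0.016, 0.01, -0.0], 'position': [0.151, 0.606, 0.231], 'ee_rot': [0.122, 0.993, -0.001, -0.0], 'ft_force': [0.129, 0.274, -0.767], 'torque': [0.017, -0.036, 0.031], 'grasp_force': 0.0, 'grip_width': 1.001} 0.0187
scene {'fx': 425.1172, 'fy': 425.1172, 'cx': 322.1571, 'cy': 198.9739, 'dist': [-0.0895, 0.0, 0.0, 0.0, 0.0], 'world_from_camera': [[0.4944, -0.4878, 0.7195, -0.477], [-0.8692, -0.2696, 0.4145, -0.6096], [-0.0083, -0.8303, -0.5572, 0.843], [0.0, 0.0, 0.0, 1.0]]}
top {'fx': 480.959, 'fy': 480.959, 'cx': 326.2432, 'cy': 197.7801, 'dist': [-0.0457, 0.0, 0.0, 0.0, 0.0], 'world_from_camera': [[-0.0107, -0.9924, 0.1229, 0.3224], [-0.9997, 0.0077, -0.0246, -0.0394], [0.0235, -0.1232, -0.9921, 1.3788], [0.0, 0.0, 0.0, 1.0]]}
wrist {'fx': 306.1568, 'fy': 306.1568, 'cx': 319.0947, 'cy': 199.471, 'dist': [-0.0548, 0.0, 0.0, 0.0, 0.0], 'hand_eye': [[-0.0003, -0.9466, -0.3223, 0.0836], [1.0, -0.0002, -0.0002, -0.0001], [0.0001, -0.3223, 0.9466, -0.1419], [0.0, 0.0, 0.0, 1.0]]}
```

View pics/top0.png

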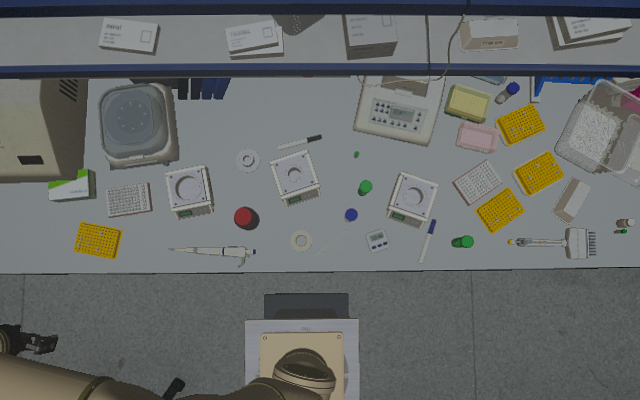

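View pics/scene0.png

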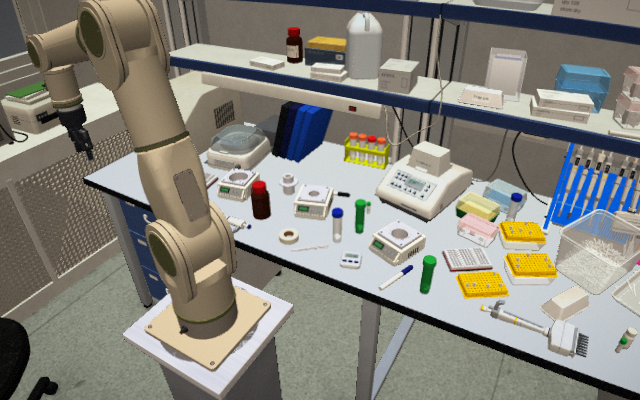

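```bash
cat > h.py <<'E'
import numpy as np, cv2
from workcell import manip, eyes
from scipy.spatial.transform import Rotation as R
def T(name):
    p=eyes.camera_params(name)
    if name!="wrist": return p,np.array(p["world_from_camera"])
    o=manip.get_obs(); M=np.eye(4); M[:3,:3]=R.from_quat(o["ee_rot"]).as_matrix(); M[:3,3]=o["position"]
    return p,M@np.array(p["hand_eye"])
def ray(p,M,uv):
    K=np.array([[p["fx"],0,p["cx"]],[0,p["fy"],p["cy"]],[0,0,1]])
    n=cv2.undistortPoints(np.float64(uv).reshape(-1,1,2),K,np.array(p["dist"]))[:,0]
    return M[:3,3],np.c_[n,np.ones(len(n))]@M[:3,:3].T
def onz(p,M,uv,z):
    c,d=ray(p,M,uv); return c+d*((z-c[2])/d[:,2])[:,None]
def blobs(im,lo,hi,amin=15):
    m=cv2.inRange(cv2.cvtColor(im,cv2.COLOR_RGB2HSV),lo,hi)
    n,l,s,c=cv2.connectedComponentsWithStats(m); return [(c[i],s[i][4],s[i][:4],l==i) for i in range(1,n) if s[i][4]>=amin]
E
python3 - <<'E'
from h import *
im=np.load("pics/top0.npz")["im"];d=np.load("pics/top0.npz")["d"]
cv2.imwrite("pics/topcrop.png",cv2.resize(im[130:270,150:450,::-1],None,fx=2.6,fy=2.6,interpolation=cv2.INTER_CUBIC))
p,M=T("top")
for nm,lo,hi,z in (("red",(0,120,60),(8,255,255),.125),("blue",(112,120,60),(128,255,255),.115),("green",(50,100,40),(80,255,255),.046)):
    for c,a,b,m in blobs(im,lo,hi):
        print(nm,c.round(1),a,b,onz(p,M,[c],z)[0].round(4),"d z:",(M@np.append(np.array([0,0,1])*np.median(d[m]),1))[2].round(3))
E
```

```text
red [242.3 216.3] 129 [234 208  18  17] [0.4307 0.1491 0.125 ] d z: 0.136
blue [8.9 2.2] 45 [ 1  0 16  6] [1.0436 0.8214 0.115 ] d z: 0.632
blue [24.4  2.3] 49 [18  0 16  6] [1.0422 0.7762 0.115 ] d z: 0.632
blue [55.8  2.2] 101 [37  0 39  6] [1.0403 0.6855 0.115 ] d z: 0.631
blue [79.5  2. ] 22 [76  0  8  5] [1.0394 0.6178 0.115 ] d z: 0.63
blue [93.4  1.9] 54 [84  0 24  5] [1.039  0.5781 0.115 ] d z: 0.629
blue [129.9   2. ] 19 [125   1  12   3] [1.0371 0.4746 0.115 ] d z: 0.628
blue [163.2   1.6] 18 [160   0   7   4] [1.0372 0.3809 0.115 ] d z: 0.626
blue [177.7   1.4] 17 [174   0   8   4] [1.0374 0.34   0.115 ] d z: 0.627
blue [221.6   0.8] 29 [213   0  18   3] [1.0379 0.2168 0.115 ] d z: 0.624
blue [243.3   1.1] 18 [238   0  13   3] [1.0369 0.1561 0.115 ] d z: 0.623
blue [281.9   0.9] 18 [276   0  14   3] [1.0371 0.0477 0.115 ] d z: 0.622
blue [301.3   1.1] 33 [292   0  20   4] [ 1.0364 -0.0066  0.115 ] d z: 0.621
blue [321.8   1.1] 22 [317   0  11   4] [ 1.0365 -0.0643  0.115 ] d z: 0.621
blue [374.8   1.3] 35 [367   0  16   4] [ 1.0367 -0.2138  0.115 ] d z: 0.618
blue [437.8  
[... 1042 characters left out ...]
0.366
blue [634.6  67.2] 28 [628  66  12   4] [ 0.8477 -0.9553  0.115 ] d z: 0.333
blue [217.8  81.1] 15 [216  78   4   7] [0.8022 0.2219 0.115 ] d z: 0.112
blue [513.2  87.4] 99 [508  82  11  12] [ 0.784  -0.5939  0.115 ] d z: 0.064
blue [350.9 214.3] 105 [346 209  11  12] [ 0.4346 -0.1354  0.115 ] d z: 0.118
blue [431.4 227.2] 37 [428 220   7  14] [ 0.3982 -0.3485  0.115 ] d z: 0.018
green [365. 187.] 129 [359 181  13  15] [ 0.5172 -0.1817  0.046 ] d z: 0.107
green [397.5 216.2] 19 [394 214   8   5] [ 0.4343 -0.2709  0.046 ] d z: 0.041
green [623.4 230.7] 19 [621 229   6   4] [ 0.3859 -0.9223  0.046 ] d z: 0.036
green [463.5 241.8] 188 [452 236  22  12] [ 0.3607 -0.4545  0.046 ] d z: 0.118
```

View pics/topcrop.png

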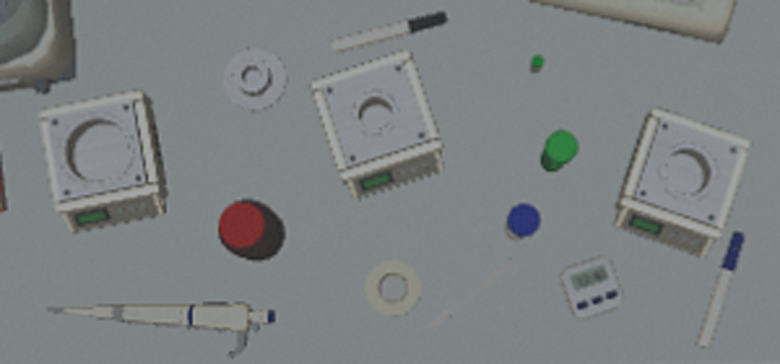

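The top crop shows the wide heater on the left (well ~(188,188)), the narrow one in the centre (~(295,173)) and the middle one on the right (~(415,196)). The bottle is at (243,217), the blue tube at (351,214), the sleeve at (248,160) and the vial at (356,154). A green look-alike tube stands at (366,187) and a tape ring at (301,241).

```bash
python3 - <<'E'
from h import *
p,M=T("top")
for n,uv,z in (("wide",(188.5,188.5),.062),("narrow",(294.6,173.5),.062),("middle",(414.6,196.2),.062),("bottle",(243.5,217),.125),("tube",(351,214.5),.115),("sleeve",(248,160.4),.072),("vial",(356.5,154.2),.046),("greentube",(366,186.5),.115),("timer",(377,239),.02)):
    print(n,onz(p,M,[uv],z)[0].round(4))
E
python3 -m crank '[[[8.5,5,-5,2,0,0,0],[8.5,5,-5,2,0,0,0],[8.5,4,-5,2,0,0,0],[8.5,4,-5,2,0,0,0],[8.5,3,-5,0,0,0,0],[8.5,3,-5,0,0,0,0],[8.5,2,-5,0,0,0,0],[8.5,0,0,0,0,0,0],[8.5,0,0,0,0,0,0]]]'
```

```text
wide [0.5143 0.3076 0.062 ]
narrow [0.5541 0.015  0.062 ]
middle [ 0.4881 -0.3176  0.062 ]
bottle [0.429  0.1459 0.125 ]
tube [ 0.434  -0.1357  0.115 ]
sleeve [0.5899 0.143  0.072 ]
vial [ 0.6112 -0.1595  0.046 ]
greentube [ 0.5085 -0.177   0.115 ]
timer [ 0.3723 -0.2154  0.02  ]
clock: 1.27
position: [0.39, 0.2788, 0.3026]
ee_rot: [0.121, 0.993, 0.0, -0.0]
ft_force: [-0.3, 0.8, 0.2]
grip_width: 0.994
grasp_force: 0.0
```

```bash
python3 - <<'E'
from h import *
p,M=T("wrist"); im,d=eyes.camera("wrist"); cv2.imwrite("pics/w1.png",im[:,:,::-1]); np.savez("pics/w1.npz",im=im,d=d,M=M)
E
```

```text
(no output)
```

View pics/w1.png

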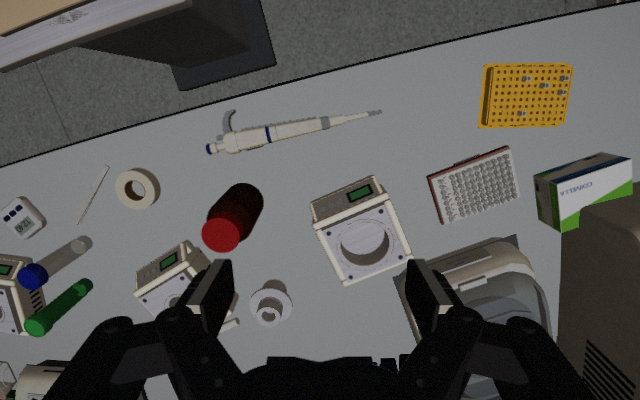

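The wrist view shows the bottle cap at (221,233), the wide well at (365,243), the sleeve at (270,305), the narrow heater at (180,280) and the blue tube cap at (33,276). I'll measure from depth and masks.

```bash
cat >> h.py <<'E'
def cloud(p,M,d):
    v,u=np.mgrid[0:d.shape[0],0:d.shape[1]]
    c,r=ray(p,M,np.c_[u.ravel(),v.ravel()]); 
    return (c+r*d.reshape(-1,1)).reshape(d.shape+(3,)),d>0
def circ(P):  # algebraic circle fit
    A=np.c_[P,np.ones(len(P))]; s=np.linalg.lstsq(A,(P**2).sum(1),rcond=None)[0]; c=s[:2]/2; return c,np.sqrt(s[2]+c@c)
def disc(W,ok,xy,z,rad,tol=.006):  # centre of flat disc top at height z near xy (by outline in world xy)
    m=ok&(abs(W[...,2]-z)<tol)&(np.hypot(W[...,0]-xy[0],W[...,1]-xy[1])<rad)
    P=W[m]; (c,r)=cv2.minEnclosingCircle(P[:,:2].astype(np.float32)); return len(P),np.round([P[:,2].mean(),*P[:,:2].mean(0),*c,r],4)
def well(W,ok,xy,r0,z=.062,it=4):  # hole rim: innermost top-plane points by direction
    c=np.array(xy[:2],float)
    m=ok&(abs(W[...,2]-z)<.0045); P=W[m][:,:2]
    for _ in range(it):
        q=P-c; rr=np.hypot(*q.T); a=((np.arctan2(q[:,1],q[:,0])+np.pi)/(2*np.pi)*36).astype(int)
        E=[]
        for k in range(36):
            s=(a==k)&(rr<r0+.025)&(rr>r0-.012)
            if s.sum()>3: i=np.where(s)[0]; E.append(P[i[np.argmin(rr[i])]])
        c,r=circ(np.array(E))
    res=np.hypot(*(np.array(E)-c).T)-r
    return c.round(4),round(r,4),len(E),res.std().round(4)
E
python3 - <<'E'
from h import *
f=np.load("pics/w1.npz");p=eyes.camera_params("wrist");W,ok=cloud(p,f["M"],f["d"])
print(ok.mean(), W[210,500] if ok[210,500] else 0, "table z",np.median(W[170:190,290:310,2]))
print("bottle",disc(W,ok,(.429,.146),.125,.04)); print("sleeve",disc(W,ok,(.59,.143),.072,.04),disc(W,ok,(.59,.143),.047,.05))
print("wide",well(W,ok,(.514,.308),.038)); 
f=np.load("pics/top0.npz");p,M=T("top");W,ok=cloud(p,M,f["d"])
print("top: bottle",disc(W,ok,(.429,.146),.125,.04,.01),"sleeve",disc(W,ok,(.59,.143),.047,.05,.01))
for n,c,r in (("w",(.514,.308),.038),("n",(.554,.015),.022),("m",(.488,-.318),.029)): print(n,well(W,ok,c,r))
E
```

```text
0.99608984375 [ 0.54257986  0.53687562 -0.00124141] table z -0.0007237111900987581
bottle (1095, array([0.1241, 0.4288, 0.1513, 0.4305, 0.1498, 0.0237]))
sleeve (357, array([0.0704, 0.593 , 0.1492, 0.5939, 0.1489, 0.0199])) (783, array([0.0465, 0.5843, 0.1537, 0.5935, 0.149 , 0.0347]))
wide (array([0.5157, 0.3129]), np.float64(0.034), 36, np.float64(0.0005))
top: bottle (237, array([0.1249, 0.4318, 0.1481, 0.4322, 0.1484, 0.0226])) sleeve (324, array([0.0476, 0.5946, 0.1464, 0.5967, 0.1476, 0.0344]))
w (array([0.5185, 0.312 ]), np.float64(0.035), 36, np.float64(0.0009))
n (array([0.5551, 0.0161]), np.float64(0.0195), 36, np.float64(0.0014))
m (array([ 0.4901, -0.3171]), np.float64(0.0263), 36, np.float64(0.0013))
```

```bash
python3 -m crank '[[[8.5,2,-6,0,0,0,0],[8.5,2,-6.9,0,0,0,0],[8.5,0.05,0,-6,0,0,0],[8.5,0,0,-5,0,0,0],[8.5,0,0,0,0,0,0],[8.5,0,0,0,0,0,0]]]' 40
python3 - <<'E'
from h import *
p,M=T("wrist"); im,d=eyes.camera("wrist"); W,ok=cloud(p,M,d); cv2.imwrite("pics/w2.png",im[:,:,::-1])
print("bottle",disc(W,ok,(.4305,.15),.125,.04)); print("tube",disc(W,ok,(.434,-.136),.115,.03))
E
```

```text
clock: 2.08
position: [0.4288, 0.1601, 0.1945]
ee_rot: [0.121, 0.993, 0.0, 0.001]
ft_force: [-0.6, 0.2, 0.3]
grip_width: 0.993
grasp_force: 0.0
bottle (2643, array([0.124 , 0.4287, 0.1505, 0.4303, 0.1499, 0.0229]))
tube (793, array([ 0.1128,  0.4337, -0.1308,  0.4343, -0.1337,  0.0177]))
```

```bash
python3 -m crank '[[[8.5,0.1,-1.0,0,0,0,0],[8.5,0,0,-4,0,0,0],[8.5,0,0,-4,0,0,0],[8.5,0,0,-3,0,0,0],[8.5,0,0,-2.6,0,0,0],[8.5,0,0,0,0,0,0],[5,0,0,0,0,0,0],[5,0,0,0,0,0,0],[5,0,0,0,0,0,0],[5,0,0,0,0,0,0],[5,0,0,0,0,0,0],[5,0,0,0,0,0,0]]]' 40
```

```text
clock: 3.62
position: [0.4303, 0.1495, 0.0584]
ee_rot: [0.122, 0.993, 0.001, 0.001]
ft_force: [-1.2, -0.1, 6.5]
grip_width: 0.673
grasp_force: 41.5
```

```bash
python3 -m crank '[[[5,0,0,2,0,0,0],[5,0,0,3,0,0,0],[5,0,0,4,0,0,0],[5,1.5,3,2,0,0,0],[5,2,4,0,0,0,0],[5,2,4,0,0,0,0],[5,2,3.5,0,0,0,0],[5,1.1,1.8,0,0,0,0],[5,0,0,0,0,0,0],[5,0,0,0,0,0,0]]]' 40
python3 - <<'E'
from h import *
o=manip.get_obs();p,M=T("wrist"); im,d=eyes.camera("wrist"); W,ok=cloud(p,M,d); cv2.imwrite("pics/w3.png",im[:,:,::-1])
print(o["position"],"bottle",disc(W,ok,o["position"],.231,.04,.01)); print("wide",well(W,ok,(.516,.313),.038),(ok&(abs(W[...,2]-.062)<.0045)).sum()); print("tube",disc(W,ok,(.434,-.136),.115,.03))
E
```

```text
clock: 4.88
position: [0.515, 0.3112, 0.167]
ee_rot: [0.122, 0.993, -0.0, 0.0]
ft_force: [0.0, -0.7, -3.6]
grip_width: 0.672
grasp_force: 44.8
[0.51504143 0.31119469 0.16702819] bottle (10582, array([0.2315, 0.5011, 0.3142, 0.5151, 0.3112, 0.0401]))
wide (array([0.5207, 0.3122]), np.float64(0.0374), 24, np.float64(0.0024)) 12196
tube (0, array([nan, nan, nan,  0.,  0.,  0.]))h.py:26: RuntimeWarning: Mean of empty slice.
  P=W[m]; (c,r)=cv2.minEnclosingCircle(P[:,:2].astype(np.float32)); return len(P),np.round([P[:,2].mean(),*P[:,:2].mean(0),*c,r],4)
  ret = ret.dtype.type(ret / rcount)
  ret = um.true_divide(
```

View pics/w3.png

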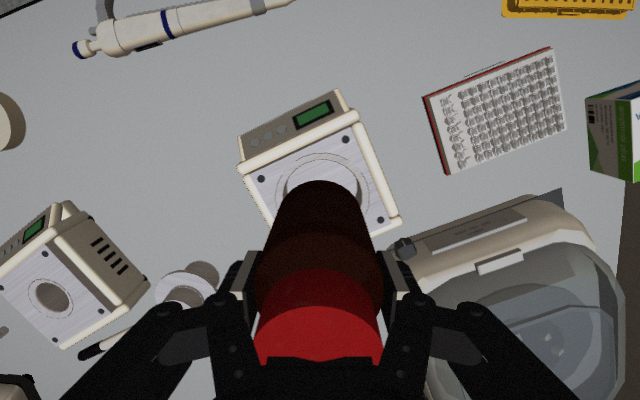

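```bash
python3 -m crank '[[[5,0.15,0.15,0,0,0,0],[5,0,0,-2,0,0,0],[5,0,0,-2,0,0,0],[5,0,0,-1.5,0,0,0],[5,0,0,-0.8,0,0,0],[5,0,0,0,0,0,0],[5,0,0,0,0,0,0]]]' 40; python3 -m crank '[[[5,0,0,-0.7,0,0,0],[5,0,0,-0.6,0,0,0],[5,0,0,-0.4,0,0,0],[5,0,0,0,0,0,0]]]' 40
```

```text
clock: 5.8
position: [0.517, 0.3137, 0.1044]
ee_rot: [0.122, 0.993, 0.0, 0.0]
ft_force: [0.7, -0.5, -2.3]
grip_width: 0.674
grasp_force: 44.7
clock: 6.3
position: [0.5164, 0.3134, 0.0862]
ee_rot: [0.122, 0.993, -0.0, -0.0]
ft_force: [-0.4, 0.0, -2.1]
grip_width: 0.67
grasp_force: 44.7
```

```bash
python3 -m crank '[[[5,0,0,-0.15,0,0,0],[5,0,0,-0.1,0,0,0],[5,0,0,0,0,0,0]]]' 40; 
```

```text
clock: 6.68
position: [0.5168, 0.3136, 0.0846]
ee_rot: [0.122, 0.993, 0.0, 0.0]
ft_force: [-0.2, -0.6, 1.4]
grip_width: 0.675
grasp_force: 45.1
```

```bash
python3 -m crank '[[[5,0,0,-0.05,0,0,0],[7,0,0,0,0,0,0],[8.5,0,0,0,0,0,0],[8.5,0,0,0,0,0,0],[8.5,0,0,0,0,0,0],[8.5,0,0,2,0,0,0],[8.5,0,0,4,0,0,0],[8.5,0,0,5,0,0,0],[8.5,0,0,5,0,0,0],[8.5,-1,-3,3,0,0,0],[8.5,-2,-5,2,0,0,0],[8.5,-2,-5,0,0,0,0],[8.5,-2,-5,0,0,0,0],[8.5,-2,-5,0,0,0,0],[8.5,0,-5,0,0,0,0],[6,0,-5,0,0,0,0],[6,0,-5,0,0,0,0],[6,0,0,0,0,0,0],[6,0,0,0,0,0,0]]]' 40
python3 - <<'E'
from h import *
o=manip.get_obs();p,M=T("wrist"); im,d=eyes.camera("wrist"); W,ok=cloud(p,M,d); cv2.imwrite("pics/w4.png",im[:,:,::-1])
print("narrow",well(W,ok,(.5551,.0161),.022)); print("tube",disc(W,ok,(.434,-.134),.113,.03)); print("mid",well(W,ok,(.49,-.317),.029))
print("bottle",disc(W,ok,(.517,.313),.151,.04))
E
```

```text
clock: 9.05
position: [0.4266, -0.0659, 0.2936]
ee_rot: [0.121, 0.993, 0.0, 0.0]
ft_force: [-0.8, 0.2, 0.4]
grip_width: 0.695
grasp_force: 0.0
narrow (array([0.5529, 0.0167]), np.float64(0.0187), 35, np.float64(0.0005))
tube (709, array([ 0.1131,  0.4329, -0.1344,  0.4338, -0.135 ,  0.017 ]))
mid (array([ 0.4875, -0.3151]), np.float64(0.0258), 36, np.float64(0.0005))
bottle (0, array([nan, nan, nan,  0.,  0.,  0.]))h.py:26: RuntimeWarning: Mean of empty slice.
  P=W[m]; (c,r)=cv2.minEnclosingCircle(P[:,:2].astype(np.float32)); return len(P),np.round([P[:,2].mean(),*P[:,:2].mean(0),*c,r],4)
  ret = ret.dtype.type(ret / rcount)
  ret = um.true_divide(
```

View pics/w4.png

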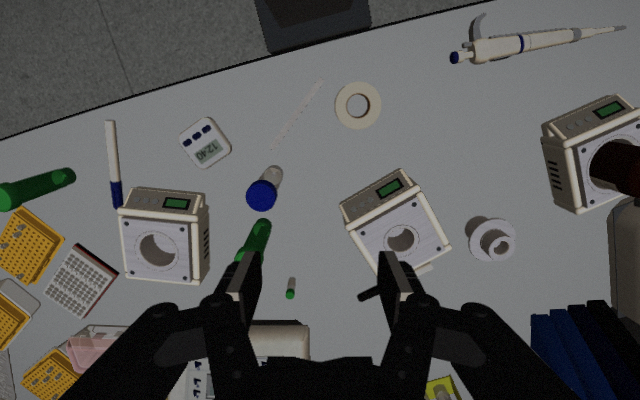

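```bash
python3 -m crank '[[[5.5,0.7,-3.9,0,0,0,0],[5.5,0,-3,0,0,0,0],[5.5,0,0,-5,0,0,0],[5.5,0,0,-5,0,0,0],[5.5,0,0,-3,0,0,0],[5.5,0,0,0,0,0,0],[5.5,0,0,0,0,0,0]]]' 20; python3 -m crank '[[[5.5,0,0,-4,0,0,0],[5.5,0,0,-3,0,0,0],[5.5,0,0,-2.9,0,0,0],[5.5,0,0,0,0,0,0],[5.5,0,0,0,0,0,0],[2,0,0,0,0,0,0],[2,0,0,0,0,0,0],[2,0,0,0,0,0,0],[2,0,0,0,0,0,0],[2,0,0,0,0,0,0],[2,0,0,0,0,0,0]]]' 25
```

```text
clock: 9.98
position: [0.4345, -0.135, 0.1648]
ee_rot: [0.121, 0.993, -0.0, 0.001]
ft_force: [0.2, -0.0, 0.3]
grip_width: 0.642
grasp_force: 0.0
clock: 11.35
position: [0.4349, -0.1356, 0.066]
ee_rot: [0.122, 0.993, 0.0, 0.001]
ft_force: [0.0, 0.5, 6.3]
grip_width: 0.378
grasp_force: 24.1
```

```bash
python3 -m crank '[[[3.6,0,0,0,0,0,0],[5,0,0,0,0,0,0],[5,0,0,0,0,0,0],[5,0,0,-0.5,0,0,0],[5,-0.05,0.05,-0.6,0,0,0],[5,0,0,0,0,0,0],[5,0,0,0,0,0,0],[2,0,0,0,0,0,0],[2,0,0,0,0,0,0],[2,0,0,0,0,0,0],[2,0,0,0,0,0,0],[2,0,0,0,0,0,0],[2,0,0,0,0,0,0]]]' 25
```

```text
clock: 12.98
position: [0.4334, -0.1351, 0.0539]
ee_rot: [0.122, 0.993, 0.0, 0.0]
ft_force: [-1.1, -0.1, 5.2]
grip_width: 0.339
grasp_force: 18.3
```

```bash
python3 -m crank '[[[2,0,0,2,0,0,0],[2,0,0,3,0,0,0],[2,0,0,4,0,0,0],[2,0,2,2,0,0,0],[2,2,4,0,0,0,0],[2,3,4,0,0,0,0],[2,4,3,0,0,0,0],[2,2.9,2.2,0,0,0,0],[2,0,0,0,0,0,0],[2,0,0,0,0,0,0]]]' 25
python3 - <<'E'
from h import *
o=manip.get_obs();p,M=T("wrist"); im,d=eyes.camera("wrist"); W,ok=cloud(p,M,d); cv2.imwrite("pics/w5.png",im[:,:,::-1])
print(o["position"],"tube cap",disc(W,ok,o["position"],.225,.025,.008)); print("narrow",well(W,ok,(.553,.0167),.022))
E
```

```text
clock: 14.22
position: [0.5515, 0.0163, 0.1632]
ee_rot: [0.122, 0.993, -0.0, -0.0]
ft_force: [-0.1, -0.9, 0.5]
grip_width: 0.333
grasp_force: 19.1
[0.55154284 0.0163199  0.16319359] tube cap (4951, array([0.2224, 0.5432, 0.0183, 0.5404, 0.0191, 0.0222]))
narrow (array([0.5619, 0.0144]), np.float64(0.0224), 31, np.float64(0.0057))
```

View pics/w5.png

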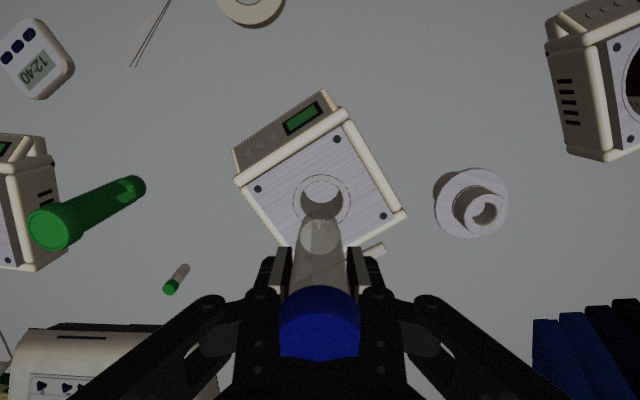

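The tube is held straight, just above the narrow well (~(320,195)). The vial stands at (172,285) and the sleeve at (480,210). Lowering.

```bash
python3 -m crank '[[[2,0.13,0.04,0,0,0,0],[2,0,0,-2,0,0,0],[2,0,0,-2,0,0,0],[2,0,0,-1.5,0,0,0],[2,0,0,-1,0,0,0],[2,0,0,0,0,0,0],[2,0,0,0,0,0,0]]]' 25; python3 -m crank '[[[2,0,0,-1,0,0,0],[2,0,0,-1,0,0,0],[2,0,0,-0.8,0,0,0],[2,0,0,-0.2,0,0,0],[2,0,0,0,0,0,0],[2,0,0,0,0,0,0]]]' 25
```

```text
clock: 15.15
position: [0.5538, 0.0174, 0.0992]
ee_rot: [0.122, 0.993, 0.0, 0.0]
ft_force: [1.1, -0.7, -0.7]
grip_width: 0.335
grasp_force: 19.1
clock: 15.9
position: [0.5536, 0.0174, 0.0689]
ee_rot: [0.122, 0.993, 0.0, 0.0]
ft_force: [0.4, 0.4, -0.6]
grip_width: 0.335
grasp_force: 19.1
```

```bash
python3 -m crank '[[[2,0,0,-0.2,0,0,0],[2,0,0,-0.1,0,0,0],[2,0,0,0,0,0,0]]]' 25; python3 -m crank '[[[2,0,0,-0.1,0,0,0],[2,0,0,0,0,0,0]]]' 25
```

```text
clock: 16.27
position: [0.554, 0.0174, 0.0661]
ee_rot: [0.122, 0.993, 0.0, 0.001]
ft_force: [-0.4, -0.1, 5.4]
grip_width: 0.332
grasp_force: 18.9
clock: 16.52
position: [0.5548, 0.0173, 0.066]
ee_rot: [0.122, 0.993, 0.0, 0.001]
ft_force: [0.6, -0.5, 11.6]
grip_width: 0.337
grasp_force: 18.5
```

```bash
python3 -m crank '[[[2,0,0,0.1,0,0,0],[3.6,0,0,0,0,0,0],[4.8,0,0,0,0,0,0],[4.8,0,0,0,0,0,0],[4.8,0,0,2,0,0,0],[4.8,0,0,4,0,0,0],[4.8,0,0,5,0,0,0],[6,0,0,4,0,0,0],[6,-1,4,0,0,0,0],[6,0,4,0,0,0,0],[6,1,3,0,0,0,0],[6,1,2,0,0,0,0],[6,0,0,0,0,0,0],[6,0,0,0,0,0,0]]]' 30
python3 - <<'E'
from h import *
o=manip.get_obs();p,M=T("wrist"); im,d=eyes.camera("wrist"); W,ok=cloud(p,M,d); cv2.imwrite("pics/w6.png",im[:,:,::-1])
print("tube cap",disc(W,ok,(.553,.017),.127,.03,.008)); print("sleeve",disc(W,ok,(.594,.149),.072,.03,.004),disc(W,ok,(.594,.149),.047,.05,.006));print("bottle",disc(W,ok,(.517,.313),.151,.04))
E
```

```text
clock: 18.27
position: [0.5633, 0.1463, 0.2155]
ee_rot: [0.122, 0.993, -0.0, -0.0]
ft_force: [0.2, 0.5, 0.4]
grip_width: 0.701
grasp_force: 0.0
tube cap (1191, array([0.125 , 0.5548, 0.0188, 0.5558, 0.0172, 0.0171]))
sleeve (746, array([0.0708, 0.5938, 0.1493, 0.5941, 0.1492, 0.0191])) (1896, array([0.0467, 0.5886, 0.1501, 0.5944, 0.1494, 0.0342]))
bottle (3594, array([0.15  , 0.5164, 0.3115, 0.5171, 0.3133, 0.0234]))
```

View pics/w6.png

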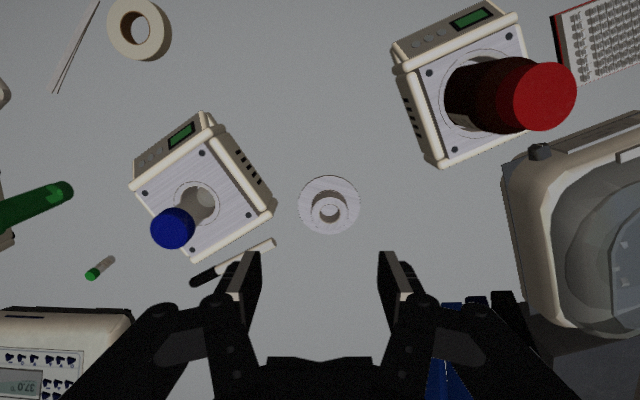

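```bash
python3 -m crank '[[[6,3.07,0.3,0,0,0,0],[6,0,0,-4,0,0,0],[6,0,0,-4,0,0,0],[6,0,0,-4,0,0,0],[6,0,0,-3,0,0,0],[6,0,0,-1.5,0,0,0],[6,0,0,0,0,0,0],[6,0,0,0,0,0,0]]]' 60;  python3 -m crank '[[[3,0,0,0,0,0,0],[3,0,0,0,0,0,0],[3,0,0,0,0,0,0],[3,0,0,0,0,0,0],[3,0,0,0,0,0,0],[3,0,0,0,0,0,0]]]' 60
```

```text
clock: 19.32
position: [0.595, 0.1504, 0.0521]
ee_rot: [0.122, 0.993, 0.0, 0.001]
ft_force: [0.3, -0.9, -0.1]
grip_width: 0.701
grasp_force: 0.0
clock: 20.08
position: [0.5951, 0.1504, 0.0522]
ee_rot: [0.122, 0.993, 0.001, 0.001]
ft_force: [-1.8, -1.1, 6.8]
grip_width: 0.425
grasp_force: 59.4
```

```bash
python3 -m crank '[[[3,0,0,2,0,0,0],[3,0,0,3,0,0,0],[3,0,0,5,0,0,0],[3,0,0,5,0,0,0],[3,-1,-4,0,0,0,0],[3,-1,-5,0,0,0,0],[3,-1,-5,0,0,0,0],[3,-1,-5,0,0,0,0],[3,-1,-5,0,0,0,0],[3,-1,-5,0,0,0,0],[3,-1,-5,0,0,0,0],[3,-1,-5,0,0,0,0],[3,-3,-3,0,0,0,0],[3,0,0,0,0,0,0],[3,0,0,0,0,0,0]]]' 60
python3 - <<'E'
from h import *
o=manip.get_obs();p,M=T("wrist"); im,d=eyes.camera("wrist"); W,ok=cloud(p,M,d); cv2.imwrite("pics/w7.png",im[:,:,::-1])
print("mid",well(W,ok,(.4875,-.316),.029));print("sleeve top",disc(W,ok,o["position"],.222,.03,.006),"flange",disc(W,ok,o["position"],.197,.05,.006)); print("vial",disc(W,ok,(.61,-.16),.045,.02,.008))
E
```

```text
clock: 21.95
position: [0.4845, -0.2692, 0.2015]
ee_rot: [0.122, 0.993, 0.0, 0.001]
ft_force: [-0.5, 0.9, -1.6]
grip_width: 0.428
grasp_force: 60.4
mid (array([ 0.4881, -0.3155]), np.float64(0.0252), 25, np.float64(0.0002))
sleeve top (4220, array([ 0.2205,  0.482 , -0.2687,  0.4771, -0.2673,  0.0291])) flange (4745, array([ 0.1964,  0.4681, -0.2657,  0.4843, -0.2696,  0.0343]))
vial (138, array([ 0.0431,  0.6117, -0.1603,  0.6133, -0.1599,  0.0077]))
```

View pics/w7.png

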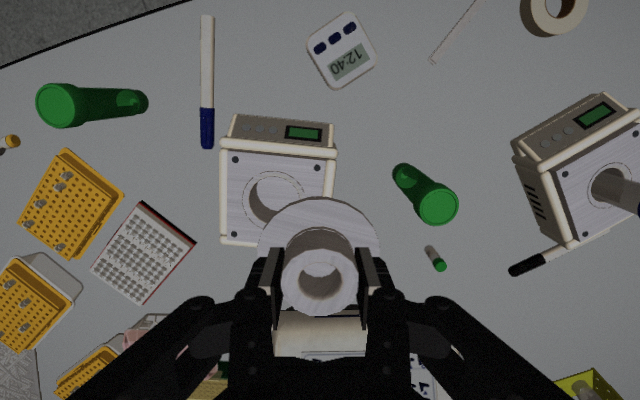

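The sleeve is held level, its bore at (318,285). The middle well shows clear at (275,195).

```bash
python3 -m crank '[[[3,0.3,-3,0,0,0,0],[3,0.06,-1.6,0,0,0,0],[3,0,0,-3,0,0,0],[3,0,0,-3,0,0,0],[3,0,0,-1.5,0,0,0],[3,0,0,0,0,0,0],[3,0,0,0,0,0,0]]]' 60; python3 -m crank '[[[3,0,0,-1,0,0,0],[3,0,0,-1,0,0,0],[3,0,0,-1,0,0,0],[3,0,0,-1,0,0,0],[3,0,0,-0.8,0,0,0],[3,0,0,0,0,0,0],[3,0,0,0,0,0,0]]]' 60
```

```text
clock: 22.88
position: [0.4883, -0.3159, 0.1267]
ee_rot: [0.122, 0.993, -0.0, 0.001]
ft_force: [-0.6, -0.4, -1.5]
grip_width: 0.429
grasp_force: 60.5
clock: 23.75
position: [0.4878, -0.3158, 0.0779]
ee_rot: [0.122, 0.993, -0.0, 0.0]
ft_force: [-0.1, -0.9, -1.1]
grip_width: 0.426
grasp_force: 60.5
```

```bash
python3 -m crank '[[[3,0,0,-0.3,0,0,0],[3,0,0,-0.15,0,0,0],[3,0,0,0,0,0,0],[3,0,0,0,0,0,0]]]' 60; python3 -m crank '[[[3,0,0,-0.1,0,0,0],[3,0,0,0,0,0,0]]]' 60
```

```text
clock: 24.25
position: [0.4878, -0.3156, 0.0733]
ee_rot: [0.122, 0.993, 0.0, 0.0]
ft_force: [-0.4, 0.5, 0.5]
grip_width: 0.424
grasp_force: 60.7
clock: 24.5
position: [0.4883, -0.3159, 0.0731]
ee_rot: [0.122, 0.993, 0.0, 0.001]
ft_force: [-1.0, 2.7, 8.7]
grip_width: 0.425
grasp_force: 61.3
```

```bash
python3 -m crank '[[[3,0,0,0.1,0,0,0],[5,0,0,0,0,0,0],[6.5,0,0,0,0,0,0],[6.5,0,0,0,0,0,0],[6.5,0,0,0,0,0,0],[6.5,0,0,3,0,0,0],[6.5,0,0,5,0,0,0],[5,0,0,5,0,0,0],[5,1,3,0,0,0,0],[4,2,5,0,0,0,0],[4,3,5,0,0,0,0],[4,3,2.5,0,0,0,0],[4,0,0,0,0,0,0],[4,0,0,0,0,0,0]]]' 20
python3 - <<'E'
from h import *
o=manip.get_obs();p,M=T("wrist"); im,d=eyes.camera("wrist"); W,ok=cloud(p,M,d); cv2.imwrite("pics/w8.png",im[:,:,::-1])
print("sleeve top",disc(W,ok,(.488,-.316),.092,.03,.005),"flange",disc(W,ok,(.488,-.316),.068,.045,.004)); print("vial",disc(W,ok,(.6128,-.16),.045,.02,.004))
for c,a,b,m in blobs(im,(50,100,40),(80,255,255)):
    print(c.round(1),a,b,onz(p,M,[c],.043)[0].round(4))
def mx(W,ok):
  for x0 in np.arange(.62,.74,.02):
    print(round(x0,2),[round(float(W[ok&(abs(W[...,0]-x0-.01)<.01)&(abs(W[...,1]-y)<.015)][:,2].max(initial=-1)),3) for y in np.arange(-.28,-.04,.03)])
mx(W,ok)
p,M=T("top"); W,ok=cloud(p,M,np.load("pics/top0.npz")["d"]); mx(W,ok)
E
```

```text
clock: 26.25
position: [0.5772, -0.1615, 0.203]
ee_rot: [0.122, 0.993, -0.0, -0.0]
ft_force: [-0.1, -0.3, 0.4]
grip_width: 0.468
grasp_force: 0.0
sleeve top (1232, array([ 0.0913,  0.4872, -0.3161,  0.4873, -0.317 ,  0.0195])) flange (2411, array([ 0.0675,  0.4868, -0.3077,  0.4875, -0.3167,  0.0345]))
vial (120, array([ 0.0443,  0.6134, -0.1585,  0.6177, -0.1589,  0.0055]))
[ 7.6 41.9] 282 [ 0 31 18 25] [ 0.369  -0.4169  0.043 ]
[483.2  40.5] 289 [467  30  34  22] [0.4835 0.0157 0.043 ]
[167.5  65.2] 235 [152  61  32  10] [ 0.434  -0.2708  0.043 ]
[279.4 124.7] 1628 [257 103  46  45] [ 0.5124 -0.1851  0.043 ]
[329.8 212.8] 130 [324 206  12  14] [ 0.6129 -0.159   0.043 ]
0.62 [0.001, 0.001, 0.001, 0.001, 0.043, 0.001, 0.001, 0.002, 0.001]
0.64 [0.066, 0.002, 0.001, 0.001, 0.001, 0.001, 0.002, 0.001, 0.014]
0.66 [0.075, 0.001, 0.069, 0.065, 0.057, 0.001, 0.001, 0.015, 0.017]
0.68 [-1.0, 0.088, 0.087, 0.087, 0.073, 0.002, 0.002, 0.001, 0.001]
0.7 [0.105, 0.103, 0.101, 0.096, 0.085, 0.001, 0.001, 0.001, 0.001]
0.72 [-1.0, 0.107, 0.11, 0.108, 0.097, -1.0, 0.001, 0.001, 0.001]
0.62 [0.005, 0.007, 0.006, 0.009, 0.046, 0.006, 0.011, 0.007, 0.008]
0.64 [0.071, 0.051, 0.01, 0.006, 0.007, 0.009, 0.006, 0.008, 0.012]
0.66 [0.084, 0.075, 0.07, 0.066, 0.053, 0.008, 0.008, 0.022, 0.02]
0.68 [0.098, 0.096, 0.092, 0.082, 0.076, 0.007, 0.007, 0.009, 0.006]
0.7 [0.635, 0.106, 0.106, 0.094, 0.085, 0.008, 0.008, 0.008, 0.007]
0.72 [0.663, 0.662, 0.662, 0.662, 0.661, 0.661, 0.662, 0.662, 0.662]
```

View pics/w8.png

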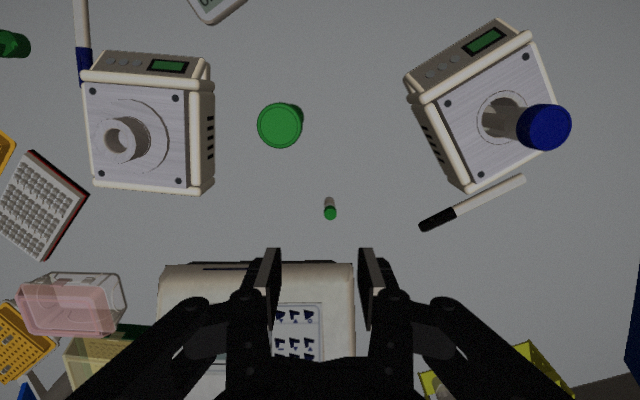

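```bash
python3 -m crank '[[[4,3.58,0.25,0,0,0,0],[4,0,0,-4,0,0,0],[4,0,0,-4,0,0,0],[4,0,0,-2.5,0,0,0],[4,0,0,0,0,0,0],[4,0,0,0,0,0,0]]]' 20
python3 - <<'E'
from h import *
o=manip.get_obs();p,M=T("wrist"); im,d=eyes.camera("wrist"); W,ok=cloud(p,M,d); cv2.imwrite("pics/w9.png",im[:,:,::-1])
print(o["position"],"vial",disc(W,ok,(.613,-.159),.045,.02,.004))
for c,a,b,m in blobs(im,(50,100,40),(80,255,255)):
    q=onz(p,M,[c],.043)[0]
    if abs(q[0]-.613)<.02: print(c.round(1),a,b,q.round(4))
E
```

```text
clock: 27.05
position: [0.6138, -0.1591, 0.0996]
ee_rot: [0.122, 0.993, -0.0, 0.001]
ft_force: [-0.5, -0.4, 0.9]
grip_width: 0.472
grasp_force: 0.0
[ 0.61381937 -0.15907703  0.09962213] vial (280, array([ 0.0442,  0.6132, -0.1586,  0.6148, -0.1588,  0.0066]))
[319.5 219.2] 319 [311 208  18  22] [ 0.6126 -0.1587  0.043 ]
```

View pics/w9.png

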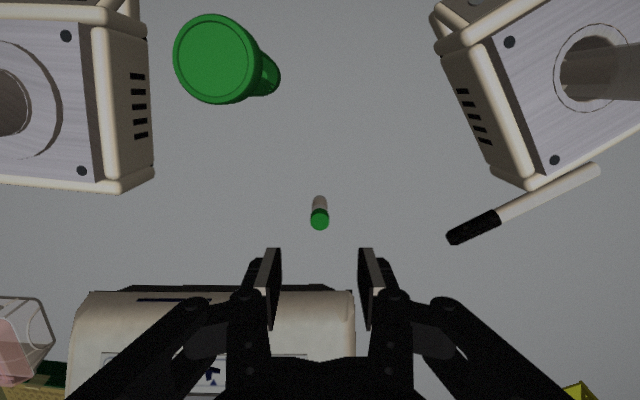

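The vial (319,219) is centred between the fingers. Descending and gripping.

```bash
python3 -m crank '[[[4,0,0,-3,0,0,0],[4,0,0,-3,0,0,0],[4,-0.05,0.03,-1.5,0,0,0],[4,0,0,0,0,0,0],[4,0,0,0,0,0,0],[3,0,0,0,0,0,0],[2.4,0,0,0,0,0,0],[1.8,0,0,0,0,0,0],[1,0,0,0,0,0,0],[0.5,0,0,0,0,0,0],[0.5,0,0,0,0,0,0],[0.5,0,0,0,0,0,0]]]' 20
```

```text
clock: 28.6
position: [0.6131, -0.1578, 0.0232]
ee_rot: [0.122, 0.993, 0.0, 0.0]
ft_force: [-0.6, -0.5, 2.3]
grip_width: 0.144
grasp_force: 19.5
```

```bash
python3 -m crank '[[[0.5,0,0,2,0,0,0],[0.5,0,0,3,0,0,0],[0.5,0,0,4,0,0,0],[0.5,0,0,4,0,0,0],[0.5,0,0,1,0,0,0],[0.5,-3,-3,0,0,0,0],[0.5,-3,-4,0,0,0,0],[0.5,-3,-4,0,0,0,0],[0.5,-2,-1,0,0,0,0],[0.5,0,0,0,0,0,0],[0.5,0,0,0,0,0,0]]]' 20
python3 - <<'E'
from h import *
o=manip.get_obs();p,M=T("wrist"); im,d=eyes.camera("wrist"); W,ok=cloud(p,M,d); cv2.imwrite("pics/w10.png",im[:,:,::-1])
print(o["position"],"sleeve top",disc(W,ok,(.488,-.316),.092,.03,.005),"flange",disc(W,ok,(.488,-.316),.068,.045,.004),well(W,ok,(.4873,-.3168),.013,.0915))
print("vial top",disc(W,ok,o["position"],o["position"][2]+.022,.02,.006))
E
```

```text
clock: 29.98
position: [0.5041, -0.2762, 0.1631]
ee_rot: [0.121, 0.993, 0.0, 0.0]
ft_force: [0.1, -0.2, -0.0]
grip_width: 0.146
grasp_force: 19.5
[ 0.50408037 -0.27622883  0.16310606] sleeve top (1478, array([ 0.0915,  0.4866, -0.3168,  0.4871, -0.3171,  0.0192])) flange (3193, array([ 0.0676,  0.4821, -0.3132,  0.4872, -0.3171,  0.0342])) (array([ 0.487 , -0.3167]), np.float64(0.0102), 36, np.float64(0.0002))
vial top (1458, array([ 0.1847,  0.4991, -0.2748,  0.4972, -0.2745,  0.0188]))
```

View pics/w10.png

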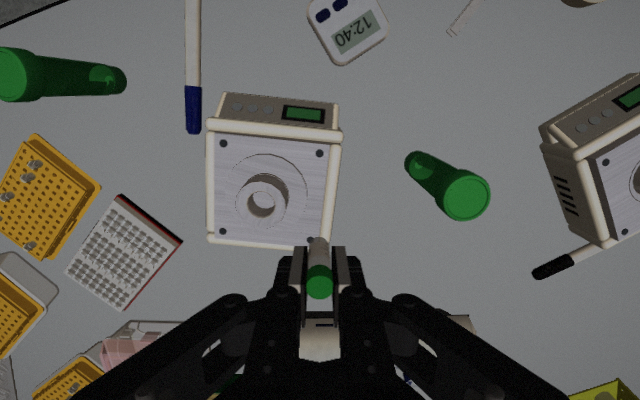

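The vial is held at (319,280), and the bore shows at (262,203). I'll check the vial's axis before inserting.

```bash
python3 - <<'E'
from h import *
p,M=T("wrist"); o=manip.get_obs()["position"]; im=cv2.imread("pics/w10.png")[:,:,::-1].copy()
for c,a,b,m in blobs(im,(50,100,40),(80,255,255)):
    if abs(c[0]-319)<20: print(c.round(1),a,b,(onz(p,M,[c,(b[0]+b[2]/2,b[1]+b[3])],o[2]+.0228)-o).round(4))
cv2.imwrite("pics/w10c.png",cv2.resize(im[220:320,260:380,::-1],None,fx=5,fy=5,interpolation=cv2.INTER_CUBIC))
E
```

```text
[303.3 113.1] 329 [287 107  34  13] [[-0.0766  0.0126  0.0228]
 [-0.0741  0.0122  0.0228]]
[319.7 284.1] 639 [306 265  27  34] [[-0.0022  0.0007  0.0228]
 [ 0.0057 -0.0014  0.0228]]
```

View pics/w10c.png

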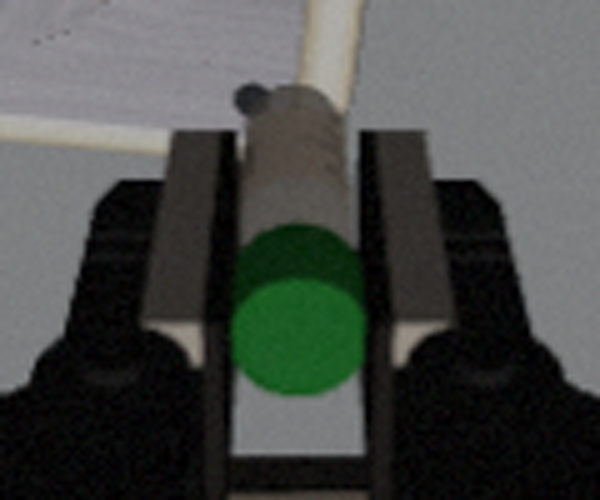

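```bash
python3 -m crank '[[[0.5,-1,-2.5,0,0,0,0],[0.5,-0.7,-1.56,0,0,0,0],[0.5,0,0,0,0,0,0],[0.5,0,0,-2,0,0,0],[0.5,0,0,-2,0,0,0],[0.5,0,0,-0.5,0,0,0],[0.5,0,0,0,0,0,0],[0.5,0,0,0,0,0,0]]]' 20
```

```text
clock: 31.02
position: [0.4863, -0.3186, 0.1186]
ee_rot: [0.122, 0.993, -0.0, 0.0]
ft_force: [0.0, -0.7, 0.2]
grip_width: 0.146
grasp_force: 19.5
```

```bash
python3 -m crank '[[[0.5,0.05,0.15,0,0,0,0],[0.5,0,0,-0.6,0,0,0],[0.5,0,0,-0.6,0,0,0],[0.5,0,0,-0.6,0,0,0],[0.5,0,0,-0.3,0,0,0],[0.5,0,0,0,0,0,0],[0.5,0,0,0,0,0,0]]]' 20; python3 -m crank '[[[0.5,0,0,-0.15,0,0,0],[0.5,0,0,0,0,0,0],[0.5,0,0,0,0,0,0]]]' 20
```

```text
clock: 31.9
position: [0.4866, -0.317, 0.0973]
ee_rot: [0.122, 0.993, -0.0, 0.0]
ft_force: [0.3, -0.2, -0.1]
grip_width: 0.144
grasp_force: 19.5
clock: 32.28
position: [0.4865, -0.3169, 0.0957]
ee_rot: [0.122, 0.993, 0.0, 0.0]
ft_force: [-0.0, -0.6, -0.4]
grip_width: 0.144
grasp_force: 19.5
```

```bash
python3 -m crank '[[[0.5,0,0,-0.1,0,0,0],[0.5,0,0,0,0,0,0],[0.5,0,0,0,0,0,0]]]' 20; python3 -m crank '[[[0.5,0,0,-0.1,0,0,0],[0.5,0,0,0,0,0,0],[0.5,0,0,0,0,0,0]]]' 20
```

```text
clock: 32.65
position: [0.4865, -0.3169, 0.0946]
ee_rot: [0.122, 0.993, 0.0, 0.0]
ft_force: [-0.3, 0.6, 0.3]
grip_width: 0.144
grasp_force: 19.5
clock: 33.02
position: [0.4869, -0.3171, 0.0941]
ee_rot: [0.122, 0.993, -0.0, 0.0]
ft_force: [-0.1, -0.1, 5.6]
grip_width: 0.145
grasp_force: 19.9
```

```bash
python3 -m crank '[[[0.5,0,0,0.05,0,0,0],[1.8,0,0,0,0,0,0],[2.6,0,0,0,0,0,0],[4,0,0,0,0,0,0],[4,0,0,0,0,0,0],[4,0,0,2,0,0,0],[4,0,0,3,0,0,0],[4,0,0,5,0,0,0],[4,-3,3,3,0,0,0],[4,-3,4,0,0,0,0],[4,0,0,0,0,0,0],[4,0,0,0,0,0,0]]]' 20
python3 - <<'E'
from h import *
o=manip.get_obs();p,M=T("wrist"); im,d=eyes.camera("wrist"); W,ok=cloud(p,M,d)
cv2.imwrite("pics/w11.png",im[:,:,::-1])
print("vial top",disc(W,ok,(.487,-.317),.116,.02,.006),"sleeve top",disc(W,ok,(.487,-.317),.092,.03,.005),"flange",disc(W,ok,(.487,-.317),.068,.045,.004))
print("tube",disc(W,ok,(.555,.017),.126,.03,.006))
E
```

```text
clock: 34.52
position: [0.427, -0.2472, 0.2252]
ee_rot: [0.121, 0.993, 0.0, 0.001]
ft_force: [0.4, 0.2, 1.3]
grip_width: 0.468
grasp_force: 0.0
vial top (0, array([nan, nan, nan,  0.,  0.,  0.])) sleeve top (337, array([ 0.0914,  0.478 , -0.3153,  0.487 , -0.3168,  0.019 ])) flange (1494, array([ 0.0674,  0.4784, -0.312 ,  0.4871, -0.3173,  0.0345]))
tube (886, array([0.1247, 0.5539, 0.0143, 0.5558, 0.0154, 0.0176]))h.py:26: RuntimeWarning: Mean of empty slice.
  P=W[m]; (c,r)=cv2.minEnclosingCircle(P[:,:2].astype(np.float32)); return len(P),np.round([P[:,2].mean(),*P[:,:2].mean(0),*c,r],4)
  ret = ret.dtype.type(ret / rcount)
  ret = um.true_divide(
```

View pics/w11.png

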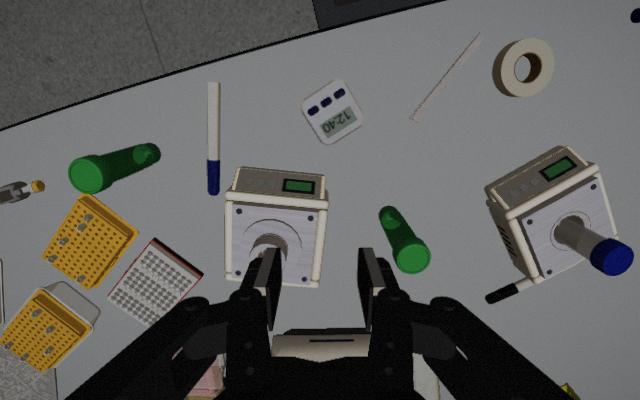

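The finger hides the vial in this view. I've used all 14 picture views, so I'll move clear and check numerically.

```bash
python3 -m crank '[[[4,-1,4,2,0,0,0],[4,-1,5,2,0,0,0],[4,0,5,0,0,0,0],[4,0,0,0,0,0,0],[4,0,0,0,0,0,0]]]' 20
python3 - <<'E'
from h import *
for n in ("wrist","top","scene"):
    p,M=T(n); im,d=eyes.camera(n); W,ok=cloud(p,M,d)
    for nm,c,z,r,t in (("vial",(.487,-.317),.116,.02,.004),("sleeve",(.487,-.317),.092,.03,.005),("flange",(.487,-.317),.068,.045,.004),("tube",(.555,.017),.126,.03,.006),("bottle",(.517,.313),.150,.04,.006)):
        if (ok&(abs(W[...,2]-z)<t)&(np.hypot(W[...,0]-c[0],W[...,1]-c[1])<r)).sum(): print(n,nm,disc(W,ok,c,z,r,t))
    m=ok&(np.hypot(W[...,0]-.487,W[...,1]+.317)<.015)&(W[...,2]>.09); print("max z in bore",W[m][:,2].max(initial=0))
    for c,a,b,mm in blobs(im,(50,100,40),(80,255,255)):
        q=onz(p,M,[c],.112)[0]
        if np.hypot(q[0]-.487,q[1]+.317)<.03: print(n,"green",c.round(1),a,b,q.round(4))
E
```

```text
clock: 35.2
position: [0.4068, -0.1082, 0.264]
ee_rot: [0.123, 0.992, -0.001, -0.0]
ft_force: [0.0, 0.1, -0.2]
grip_width: 0.468
grasp_force: 0.0
wrist vial (110, array([ 0.1149,  0.4863, -0.3166,  0.4873, -0.3176,  0.0072]))
wrist sleeve (517, array([ 0.0914,  0.4846, -0.3136,  0.4872, -0.3166,  0.0199]))
wrist flange (1065, array([ 0.0673,  0.4802, -0.3082,  0.4869, -0.3168,  0.0346]))
wrist tube (670, array([0.1249, 0.5538, 0.0159, 0.5554, 0.0166, 0.0171]))
max z in bore 0.117081122890286
wrist green [160.8 291. ] 126 [154 284  15  14] [ 0.4866 -0.3172  0.112 ]
top vial (19, array([ 0.1161,  0.4894, -0.3192,  0.4888, -0.3187,  0.0066]))
top sleeve (111, array([ 0.092 ,  0.4886, -0.3179,  0.4885, -0.3189,  0.0194]))
top flange (353, array([ 0.0676,  0.4879, -0.3163,  0.4868, -0.3174,  0.0446]))
top tube (126, array([0.1261, 0.5574, 0.0152, 0.5579, 0.0151, 0.0169]))
top bottle (234, array([0.1506, 0.5194, 0.3122, 0.5206, 0.3126, 0.0235]))
max z in bore 0.1214776538999609
top green [418.5 193.5] 16 [417 192   4   4] [ 0.489  -0.3178  0.112 ]
scene vial (16, array([ 0.1147,  0.4855, -0.3164,  0.4847, -0.3166,  0.0059]))
scene sleeve (82, array([ 0.0916,  0.483 , -0.317 ,  0.4863, -0.3148,  0.0209]))
scene flange (186, array([ 0.0678,  0.4759, -0.3197,  0.4847, -0.3176,  0.044 ]))
scene tube (59, array([0.1256, 0.5539, 0.015 , 0.5575, 0.0147, 0.0211]))
scene bottle (71, array([0.1487, 0.5131, 0.3102, 0.5164, 0.312 , 0.0243]))
max z in bore 0.11749005857389583
scene green [401.5 219.6] 17 [400 218   4   5] [ 0.4846 -0.3186  0.112 ]
```

All the heights match the seated values (vial top .117, tube .127, bottle .151, with a ~1 mm depth bias), and every piece is concentric with its well.

```bash
python3 -c "
from workcell import job; print(job.hand_in())"
```

```text
the job is handed in; nothing more can be done
None
```

The job is handed in at about 35 s on the robot clock: the bottle, tube and sleeve are each seated upright in the right heater, with the vial in the sleeve's bore; the last camera measurements confirmed their seated heights, and nothing was dropped or tipped.

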